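# Lay the last vise jaw in its soaking tray and open the degreaser's safety cap

## Task

Get the jaws ready for degreasing: lay the loose steel vise jaw flat in the empty blue tray, setting it down rather than dropping it, and let go. Then open the white degreaser bottle: press its push-and-turn safety cap down, twist it anticlockwise until it is free, and lift it straight up. Finish while still holding the cap, upright and about 8 cm above where it sat, over the bottle's mouth; do not put it down or let go, and leave everything else where it is.

Things in the scene. Friction and masses are not known exactly. Their poses are not given: they have to be found in the camera images.
- jaw: loose steel vise jaw, a flat bar 106 x 24 x 16 mm (its x, y, z) with two dark bolt holes in its top, about 0.3 kg, lying flat on the bench between the bottle and the trays; origin at the centre of its underside, x along its length
- jaw_center (a point): centre of that jaw, 8 mm above its underside
- tray_empty: the empty one of three alike blue trays side by side, 90 mm apart, on a fixed 3 mm black mat; it can be any of the three. Fixed, 126 x 40 mm outside, x along its length, origin under its centre. Inner floor 118 x 32 mm, 4 mm above the origin; walls 4 mm thick rise 6 mm above the floor. Both long walls have a 48 mm gap at the middle for fingers. The jaw may lie either way round
- bottle: white degreaser bottle with a blue band, 82 mm across, fixed to the bench in a dark steel holder on a 100 mm square plate; it cannot move. Origin at the centre of its underside on the bench, z up. Shoulder at 140 mm; the neck, 30 mm across, rises to 166 mm with two side lugs (along x and -x) that hold the cap
- cap: safety cap on the bottle, loose, metal, about 0.2 kg: black ribbed round part 58 mm across, 31 mm high, with a red grip bar on top, 48 mm long (x), 20 wide (y), 22 high; flat black top, 18 mm wide, on both sides of the bar. Origin at the centre of the black part's underside, z up. Locked, the origin is 148 mm above the bottle's and its x (along the bar) is along the bottle's x
- cap_grip (a point): centre of the cap's red bar, on its axis, 42 mm above the cap's origin. Kept pressed down, the cap turns anticlockwise seen from above (clockwise is blocked); its lugs are free of the neck from about 55 to 120 degrees of turn (70 to 80 is good), and it then lifts straight off. It has about 1 mm of sideways play
- cap_end (a point): end of the red bar on the cap's +x side, 24 mm from the cap's axis, at the height of cap_grip
- seal (a joint): sprung seal in the bottle's mouth, pressed by the cap: 0 m with the cap locked, positive as it is pressed, -0.002 with no cap. It pushes the cap up with 5 N when locked and 1 N more per mm. The cap must go down at least 5 mm to turn, and has a hard stop at 7 mm (12 N; pushing 13 to 20 N there is fine)
- jaw_b: a jaw like the loose one, already lying in its own tray: leave alone; origin at the centre of its underside
- jaw_c: another jaw already lying in its own tray: leave alone; origin at the centre of its underside
- chuck_plate: dark round chuck plate, 130 mm across, 28 mm high, lying at the back of the bench: leave alone
- tape_roll: blue ring of tape, 70 mm across, 24 mm high, behind the loose jaw as the robot sees it: leave alone
- brush: parts brush lying at the back of the bench: leave alone
- jar: green jar with a black lid, 60 mm across, 85 mm high, standing to the left of the trays as the robot sees it: leave alone

How it is judged:
By the outcome, as a careful person would: the job done as asked, in the order asked, and still so for the second after the job is handed in, while the arm keeps its last pose, push and grip.
It also fails if it takes over 54 s, if anything falls off the work surface, if the arm or the gripper's body presses on something with over 40 N, if the wrist force passes 120 N, or if a joint passes its speed limit or range.

## Robot

A 6-joint arm with a two-finger parallel gripper is mounted at the origin on the work surface. World frame = base frame: x ahead of the robot, y to its left, z up, the work surface at z = 0. Lengths are in m, angles in rad, forces in N, time in s.
With the tool pointing down it reaches from about 0.325 to 0.875 m from the base axis. Payload 4.4 kg.
Tool frame: the origin (TCP) lies on the centre line of the jaws, within the pads' length; the fingertips stand 8 mm ahead of it and the grasp point (between the pads) lies 11 mm behind it; z points along the fingers, y is the line along which they close (so a half turn about z gives the same grasp; the last joint's range is limited). The gripper opens to 85 mm and grips with 20 to 120 N. Pads are 22 mm wide; open, the fingers measure 114 mm over their backs; the gripper's body (76 mm by 85 mm) begins 54 mm behind the grasp point. The pads swing forward as they close: fully open they stand 13 mm farther back than shut.
Start: joints at [1.139, 0.207, 1.542, -0, 1.393, -0.15], TCP at [0.159, 0.552, 0.239] pointing down, gripper open.
Joint ranges: [-2.73, 2.73], [-0.86, 2.22], [0.23, 2.46], [-1.11, 4.25], [0.08, 2.63], [-2.82, 2.82]. Speed limits (rad/s): [2.79, 2.79, 3.14, 3.14, 3.14, 3.14].

## Interface

Orientations are given as a unit quaternion [x, y, z, w].
In Python, from station import * gives the robot as it stands.
- The arm moves only by the tool drive_tool, never from a script. Its argument "targets" is a list of rows, each a list of 7 numbers: the shift along the tool's x, y, z in m, then the turn, a rotation vector about the tool's x, y, z in degrees, then the opening, from 0 (shut) to 1 (fully open). A call has exactly 5 rows; each row is the pose to reach, as a shift and turn from the pose commanded when the call began, along the tool's axes at that moment; what a row does not reach only later rows make up. A row lasts 1/10 s, in which the tool goes at most 50 mm and 8.59 degrees, less where a joint would pass 70% of its speed; a pose out of reach is approached as far as the arm can. A call with a gripper value outside its range is refused whole. The fingers move at their own pace and stop on an object; "grip_force" is the grip in N (left out, the last holds). Time passes only in rows, so rows that repeat a pose let the fingers close, or fill a call up. It gives the time, the measured TCP pose, the force, the opening and the grip force at its end, in the units of the state.
- get_obs(): the state, without advancing time (a new reading comes with each control period).
- capture(name): name is "side" or "top" or "wrist"; returns (picture, depth): 480x640x3 uint8, red, green, blue; 480x640 float32, m along the optical axis (not along the pixel's ray), 0 where there is no reading.
- camera_params(name): a dict with "vertical_fov" (degrees; the focal length in pixels is half the picture's height over the tangent of half this angle, whatever the lens; pixels are square), "cx", "cy" (the principal point, pixels), "camera_from_world" (4x4, takes a point from world to camera coordinates). Camera axes: x right, y down, z forward; pixel columns grow to the right and rows downward; lengths in m; the calibration is good to about 2 mm. A picture is of the moment at which its call begins: read the wrist's pose just before it. camera_params takes no time and is no camera call; for the wrist camera it gives the pose at the moment of the call.
- finish_job(): hands the job in; it is judged then, once.
The state is a dict: "time": time; "joints": joint angles; "joint_velocities": joint speeds; "tau": joint torques, N m; "tcp_pos": TCP position; "tool_rot": TCP orientation; "contact_force": force on the tool from outside, world axes, zero at the start; "torque": the same for the moment, N m; "width": finger opening in m; "grasp_force": force on a finger pad.
Only numpy, scipy, OpenCV 4.12 (cv2) and the standard library are available. Lean on these libraries where they do the work, as an engineer would, in place of code of your own. Each camera call takes 0.05 s, during which the arm holds its last target. There are 200 camera calls.

## Working session

There is one attempt and no reset: what is moved stays moved. The work goes in short steps, Python scripts to look and compute and a tool call to move; the robot and the scene stay as the last step left them, time stands still between calls to the robot, and variables do not carry over. Pictures are saved under pics/ and viewed, at most 10 in all, crops included, and the job is handed in when it is done.

Besides the shell and the picture viewer there is one more tool, called after "Call:" as a command line: name --pt "numbers of a row" for each row, then --argument value for the rest. drive_tool: Moves the arm, as the interface text tells. Its arguments: {"type":"object","properties":{"targets":{"type":"array"},"grip_force":{"type":"number"}},"required":["targets"]}

```bash
mkdir -p pics
cat > h.py <<'E'
from station import *
import numpy as np, cv2
from scipy.spatial.transform import Rotation as R
def save(n,im): cv2.imwrite('pics/'+n+'.png', im[:,:,::-1])
def px2w(p,u,v,d):
    f=240/np.tan(np.radians(p['vertical_fov'])/2)
    c=np.array([(u-p['cx'])*d/f,(v-p['cy'])*d/f,d,1.0])
    return (np.linalg.inv(np.array(p['camera_from_world']))@c)[:3]
def cloud(p,D):
    f=240/np.tan(np.radians(p['vertical_fov'])/2)
    v,u=np.mgrid[:480,:640]
    c=np.stack([(u-p['cx'])*D/f,(v-p['cy'])*D/f,D,np.ones_like(D)],-1)
    return (c@np.linalg.inv(np.array(p['camera_from_world'])).T)[...,:3]
def w2tool(pos):
    o=get_obs(); return R.from_quat(o['tool_rot']).inv().apply(np.array(pos)-o['tcp_pos'])
E
python3 - <<'E'
from h import *
o=get_obs();print({k:np.round(v,3) for k,v in o.items()})
im,D=capture('top');save('top',im);np.savez('top.npz',im=im,D=D)
p=camera_params('top');print(p)
print(camera_params('wrist'))
E
```

```text
{'time': np.float64(0.0), 'joints': array([ 1.14 ,  0.207,  1.543,  0.   ,  1.394, -0.151]), 'joint_velocities': array([-0.001,  0.   ,  0.002, -0.   , -0.001,  0.   ]), 'tau': array([-2.0000e-03, -3.8304e+01, -2.9159e+01, -0.0000e+00,  1.0000e-02,
        0.0000e+00]), 'tcp_pos': array([0.159, 0.552, 0.238]), 'tool_rot': array([ 0.14 ,  0.99 , -0.001, -0.   ]), 'contact_force': array([-0.802,  0.152, -0.105]), 'torque': array([-0.056, -0.051, -0.017]), 'grasp_force': np.float64(0.0), 'width': np.float64(0.085)}
{'vertical_fov': 57.23275317144943, 'cx': 319.3791061221994, 'cy': 237.00783833480142, 'camera_from_world': array([[ 0.01835271, -0.99977769, -0.01038063,  0.07475708],
       [-0.99611806, -0.01738956, -0.08629262,  0.61367558],
       [ 0.08609292,  0.01192403, -0.99621575,  1.20419512],
       [ 0.        ,  0.        ,  0.        ,  1.        ]])}
{'vertical_fov': 70.5195816178991, 'cx': 316.8070621059752, 'cy': 241.35779121645282, 'camera_from_world': array([[ 0.27798539,  0.96058149, -0.00270712, -0.57445433],
       [ 0.91972855, -0.26534756,  0.28929234, -0.03646473],
       [ 0.27717054, -0.08290886, -0.95723697,  0.38000886],
       [ 0.        ,  0.        ,  0.        ,  1.        ]])}
```

View pics/top.png

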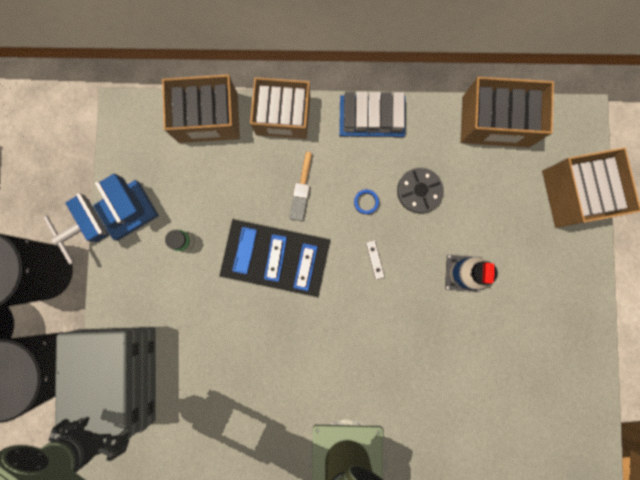

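Top view: the loose jaw is at (375,259). The empty tray is the left one at (243,250), and jaws lie in the trays at (275,257) and (305,266). The bottle is at (475,273) with its red bar at about (489,273), the tape at (367,202) and the jar at (178,240).

Run:
```python
from h import *
z=np.load('top.npz');im=z['im'];D=z['D'];p=camera_params('top');W=cloud(p,D)
hsv=cv2.cvtColor(im,cv2.COLOR_RGB2HSV).astype(int);H,S,V=hsv[...,0],hsv[...,1],hsv[...,2]
def rep(n,m,box):
    M=np.zeros_like(m);x0,x1,y0,y1=box;M[y0:y1,x0:x1]=m[y0:y1,x0:x1]
    P=W[M]; r=cv2.minAreaRect((P[:,:2]*1000).astype(np.float32))
    c=P[:,:2]-P[:,:2].mean(0); w,e=np.linalg.eigh(c.T@c); a=np.degrees(np.arctan2(e[1,1],e[0,1]))
    print(n,M.sum(),'rect',np.round(r[0],1),np.round(r[1],1),'pca',round(a,1),'zmed',np.median(P[:,2]).round(4))
rep('jaw',(V>165)&(S<40),(355,395,232,285))
rep('tray',(H>95)&(H<125)&(S>110),(228,258,220,280))
rep('bar',((H<8)|(H>172))&(S>150),(470,510,250,295))
rep('tray+b',(H>95)&(H<125)&(S>110),(260,290,230,285))
for q in [(375,259),(243,250),(489,273),(460,272)]: print(q,W[q[1],q[0]].round(4))
j=z['im'];a=cv2.resize(im[225:295,225:310],None,fx=5,fy=5,interpolation=2);b=cv2.resize(im[225:295,355:400],None,fx=5,fy=5,interpolation=2);c=cv2.resize(im[240:310,440:510][:,:],None,fx=5,fy=5,interpolation=2)
c2=np.hstack([a[:, :],b])[:350]; save('crop1',np.hstack([cv2.resize(c2,(450,350*450//c2.shape[1])),cv2.resize(c,(350,350*450//c2.shape[1]))]))
```

```text
jaw 355 rect [534.4  -7.3] [110.8 165.9] pca -165.0 zmed 0.0148
tray 717 rect [554.1 194.6] [260.4 130.9] pca 170.9 zmed 0.0069
bar 259 rect [ 504.7 -169.3] [ 50.5 478.1] pca 94.5 zmed 0.1992
tray+b 283 rect [544.7 150.5] [168.4 131. ] pca 171.6 zmed 0.0068
(375, 259) [ 0.554  -0.0716  0.0146]
(243, 250) [0.5734 0.3035 0.0009]
(489, 273) [ 0.5184 -0.3194  0.2045]
(460, 272) [ 0.5207 -0.2799  0.1105]
```

Call:
drive_tool --pt "-0.028 -0.025 0 0 0 7.45 1" --pt "-0.055 -0.049 0 0 0 14.9 1" --pt "-0.083 -0.074 0 0 0 22.35 1" --pt "-0.11 -0.098 0 0 0 29.8 1" --pt "-0.138 -0.123 0 0 0 37.25 1" --grip_force 60

```text
time: 0.55
tcp_pos: [0.258, 0.3945, 0.2385]
tool_rot: [0.451, 0.893, -0.001, -0.0]
contact_force: [0.3, 0.1, 1.1]
width: 0.0853
grasp_force: 0.0
```

Call:
drive_tool --pt "-0.037 -0.003 0 0 0 7.45 1" --pt "-0.074 -0.006 0 0 0 14.9 1" --pt "-0.11 -0.008 0 0 0 22.35 1" --pt "-0.147 -0.011 0 0 0 29.8 1" --pt "-0.184 -0.014 0 0 0 37.25 1"

```text
time: 1.05
tcp_pos: [0.3566, 0.2386, 0.2387]
tool_rot: [0.713, 0.702, -0.0, -0.0]
contact_force: [-0.3, 0.4, -0.8]
width: 0.0855
grasp_force: 0.0
```

Call:
drive_tool --pt "-0.031 0.02 0 0 0 7.45 1" --pt "-0.062 0.04 0 0 0 14.9 1" --pt "-0.093 0.06 0 0 0 22.35 1" --pt "-0.124 0.08 0 0 0 29.8 1" --pt "-0.155 0.1 0 0 0 37.25 1"

```text
time: 1.55
tcp_pos: [0.455, 0.0827, 0.2387]
tool_rot: [0.899, 0.437, -0.0, -0.0]
contact_force: [0.3, 0.2, -0.2]
width: 0.0854
grasp_force: 0.0
```

Call:
drive_tool --pt "-0.013 0.035 0.008 0 0 7.45 1" --pt "-0.025 0.07 0.016 0 0 14.9 1" --pt "-0.038 0.104 0.024 0 0 22.35 1" --pt "-0.063 0.174 0.04 0 0 37.25 1" --pt "-0.063 0.174 0.04 0 0 37.25 1"

```text
time: 2.05
tcp_pos: [0.5542, -0.0753, 0.1977]
tool_rot: [0.992, 0.126, -0.001, 0.0]
contact_force: [0.7, -0.6, 1.2]
width: 0.0852
grasp_force: 0.0
```

Run:
```python
from h import *
o=get_obs();print({k:np.round(o[k],4) for k in ['time','joints','tcp_pos','tool_rot']})
p=camera_params('wrist');im,D=capture('wrist');save('w1',im);np.savez('w1.npz',im=im,D=D,M=p['camera_from_world'])
W=cloud(p,D);v,u=np.mgrid[:480,:640]
m=(D>0)&(W[...,2]>0.009)&(W[...,2]<0.022)&(abs(W[...,0]-.554)<.09)&(abs(W[...,1]+.072)<.06)
n,l,s,c=cv2.connectedComponentsWithStats(m.astype(np.uint8))
for k in range(1,n):
  if s[k,4]>500:
    P=W[l==k];r=cv2.minAreaRect((P[:,:2]*1000).astype(np.float32));print(s[k],np.round(r[0],1),np.round(r[1],1),r[2],np.median(P[:,2]))
np.save('seg.npy',l)
z=np.load('top.npz');W=cloud(camera_params('top'),z['D']);hs=cv2.cvtColor(z['im'],cv2.COLOR_RGB2HSV).astype(int)
red=((hs[...,0]<8)|(hs[...,0]>172))&(hs[...,1]>150)&(abs(W[...,2]-.2)<.03)
P=W[red];r=cv2.minAreaRect((P[:,:2]*1000).astype(np.float32));print('bar',len(P),r,np.median(P[:,2]),P[:,2].max())
```

```text
{'time': np.float64(2.05), 'joints': array([-2.8930e-01,  2.1180e-01,  1.6244e+00, -9.0000e-04,  1.3066e+00,
        1.0289e+00]), 'tcp_pos': array([ 0.5542, -0.0753,  0.1977]), 'tool_rot': array([ 9.920e-01,  1.261e-01, -8.000e-04,  1.000e-04])}
[ 298  163   27  109 2724] [551.8 -69.6] [105.9  24. ] 15.178544998168945 0.016065615963634816
bar 257 ((519.7372436523438, -326.2305603027344), (30.550796508789062, 51.18211364746094), 88.77770233154297) 0.19922211209261387 0.20492562436368722
```

View pics/w1.png

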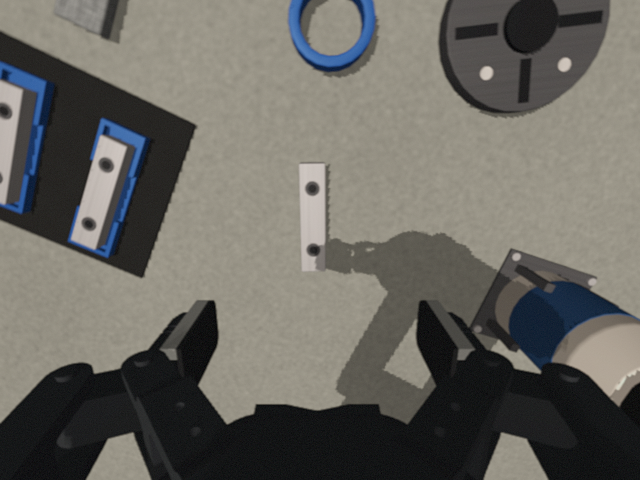

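The wrist picture shows the jaw alone at (313,163)–(313,270). Depth puts it at (0.5518, -0.0696) with a yaw of 15.2°.

Call:
drive_tool --pt "-0.001 -0.006 0.045 0 0 -0.7 1" --pt "-0.001 -0.006 0.095 0 0 -0.7 1" --pt "-0.001 -0.006 0.14 0 0 -0.7 0.7" --pt "-0.001 -0.006 0.17 0 0 -0.7 0.6" --pt "-0.001 -0.006 0.18 0 0 -0.7 0.6"

```text
time: 2.6
tcp_pos: [0.5468, -0.0655, 0.0147]
tool_rot: [0.991, 0.136, -0.004, -0.002]
contact_force: [0.2, -0.5, 0.2]
width: 0.0516
grasp_force: 0.0
```

Call:
drive_tool --pt "0 0 0 0 0 0 0.6" --pt "0 0 0.002 0 0 0 0.6" --pt "0 0 0.004 0 0 0 0.6" --pt "0 0 0.004 0 0 0 0.6" --pt "0 0 0.004 0 0 0 0.6"

```text
time: 3.1
tcp_pos: [0.5521, -0.0671, 0.0165]
tool_rot: [0.991, 0.136, 0.001, 0.0]
contact_force: [0.0, -1.4, 0.4]
width: 0.0513
grasp_force: 0.0
```

Run:
```python
from h import *
o=get_obs();print({k:np.round(o[k],4) for k in ['time','joint_velocities','tcp_pos','tool_rot']},w2tool([.5518,-.0696,.01]))
im,D=capture('wrist');save('w2',im)
```

```text
{'time': np.float64(3.1), 'joint_velocities': array([-0.0002,  0.004 ,  0.0041,  0.0002, -0.0025,  0.0007]), 'tcp_pos': array([ 0.5521, -0.0671,  0.0165]), 'tool_rot': array([9.907e-01, 1.359e-01, 1.100e-03, 5.000e-04])} [-0.00095039  0.00230794  0.00653908]
```

View pics/w2.png

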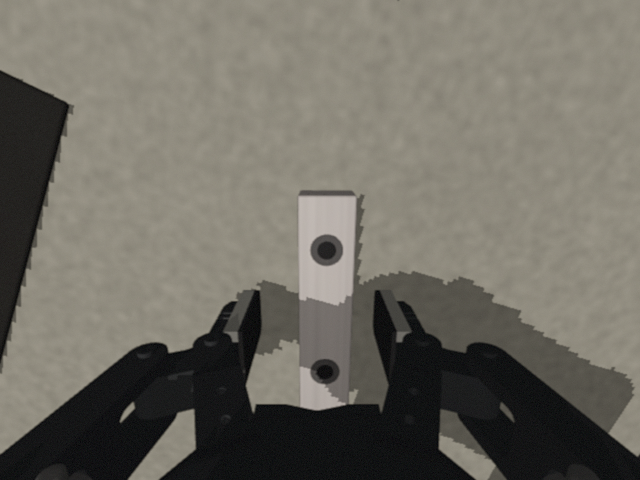

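The jaw (centre u≈327) sits 10 px, about 3–4 mm, to the +y side of the finger midline (u≈317). I'll correct that, go down the last bit and close.

Call:
drive_tool --pt "-0.001 0.003 0.003 0 0 0 0.6" --pt "-0.001 0.003 0.006 0 0 0 0.6" --pt "-0.001 0.003 0.006 0 0 0 0.3" --pt "-0.001 0.003 0.006 0 0 0 0.1" --pt "-0.001 0.003 0.006 0 0 0 0.1" --grip_force 60

```text
time: 3.65
tcp_pos: [0.551, -0.0701, 0.0093]
tool_rot: [0.991, 0.136, -0.0, 0.0]
contact_force: [-0.6, -0.4, 0.4]
width: 0.0222
grasp_force: 61.0
```

Call:
drive_tool --pt "0 0 0 0 0 0 0.1" --pt "0 0 0 0 0 0 0.1" --pt "0 0 0 0 0 0 0.1" --pt "0 0 0 0 0 0 0.1" --pt "0 0 0 0 0 0 0.1"

```text
time: 4.15
tcp_pos: [0.5511, -0.0701, 0.0093]
tool_rot: [0.991, 0.136, 0.0, 0.0]
contact_force: [0.1, -1.3, 0.0]
width: 0.0223
grasp_force: 61.0
```

```bash
python3 - <<'E'
from h import *
z=np.load('w1.npz');im=z['im'];p=camera_params('wrist');p['camera_from_world']=z['M'];W=cloud(p,z['D'])
E
tail -0 h.py
```

Call:
drive_tool --pt "0 0 -0.02 0 0 0 0.1" --pt "0 0 -0.05 0 0 0 0.1" --pt "0 0 -0.09 0 0 0 0.1" --pt "0 0 -0.13 0 0 0 0.1" --pt "0 0 -0.15 0 0 0 0.1"

```text
time: 4.65
tcp_pos: [0.5524, -0.0701, 0.1625]
tool_rot: [0.991, 0.136, 0.002, 0.001]
contact_force: [1.9, -0.5, -3.3]
width: 0.0225
grasp_force: 60.7
```

Run:
```python
from h import *
print(get_obs()['width'])
z=np.load('top.npz');W=cloud(camera_params('top'),z['D']);hs=cv2.cvtColor(z['im'],cv2.COLOR_RGB2HSV).astype(int)
m=(hs[...,0]>95)&(hs[...,0]<125)&(hs[...,1]>110)&(abs(W[...,2]-.007)<.015)
b=np.zeros_like(m);b[220:280,228:259]=1
P=W[m&b];r=cv2.minAreaRect((P[:,:2]*1000).astype(np.float32));print('tray',len(P),r)
o=get_obs();c=np.array([*np.array(r[0])/1000,.159]);print(o['tcp_pos'],w2tool(c))
```

```text
0.02250514289613929
tray 714 ((573.6046142578125, 299.711669921875), (46.725120544433594, 130.8511962890625), 79.4124755859375)
[ 0.5524238  -0.07006913  0.16252064] [ 0.11998317 -0.35041664  0.00332798]
```

Call:
drive_tool --pt "0.012 -0.035 0 0 0 2.6 0.1" --pt "0.024 -0.07 0 0 0 5.2 0.1" --pt "0.036 -0.105 0 0 0 7.8 0.1" --pt "0.048 -0.14 0 0 0 10.4 0.1" --pt "0.06 -0.175 0 0 0 13 0.1"

```text
time: 5.15
tcp_pos: [0.5604, 0.1163, 0.1581]
tool_rot: [1.0, 0.022, -0.001, -0.0]
contact_force: [0.4, 0.0, -2.7]
width: 0.0227
grasp_force: 60.5
```

Call:
drive_tool --pt "0.004 -0.035 0 0 0 3 0.1" --pt "0.008 -0.07 0 0 0 6 0.1" --pt "0.015 -0.105 0 0 0 9 0.1" --pt "0.019 -0.12 0 0 0 12.6 0.1" --pt "0.019 -0.12 0 0 0 12.6 0.1"

```text
time: 5.65
tcp_pos: [0.5741, 0.2379, 0.1579]
tool_rot: [0.996, -0.085, -0.001, -0.0]
contact_force: [-0.3, -0.6, -3.2]
width: 0.0221
grasp_force: 60.6
```

Run:
```python
from h import *
o=get_obs();print({k:np.round(o[k],4) for k in ['time','joint_velocities','tcp_pos','tool_rot','joints']})
p=camera_params('wrist');im,D=capture('wrist');save('w3',im);W=cloud(p,D)
hs=cv2.cvtColor(im,cv2.COLOR_RGB2HSV).astype(int)
m=(hs[...,0]>95)&(hs[...,0]<130)&(hs[...,1]>110)&(abs(W[...,2]-.009)<.009)&(D>0)
np.savez('w3.npz',im=im,D=D,M=p['camera_from_world'])
n,l,s,c=cv2.connectedComponentsWithStats(cv2.morphologyEx(m.astype(np.uint8),cv2.MORPH_CLOSE,np.ones((3,3))))
for k in range(1,n):
  if s[k,4]>300:
    P=W[(l==k)&m];r=cv2.minAreaRect((P[:,:2]*1000).astype(np.float32));print(s[k],np.round(r[0],1),np.round(r[1],1),r[2],np.percentile(P[:,2],[5,50,95]))
```

```text
{'time': np.float64(5.65), 'joint_velocities': array([-0.0456, -0.0166,  0.0321, -0.0358,  0.0108, -0.0619]), 'tcp_pos': array([0.5741, 0.2379, 0.1579]), 'tool_rot': array([ 9.963e-01, -8.540e-02, -1.100e-03, -2.000e-04]), 'joints': array([2.5320e-01, 3.7750e-01, 1.4982e+00, 1.2000e-03, 1.2679e+00,
       1.9947e+00])}
[ 220  167   55  143 6792] [568.9 301.5] [ 44.8 133.1] 79.37451934814453 [0.00536259 0.0072164  0.01330543]
[ 328  172   51  130 1746] [555.  209.8] [ 43. 120.] 81.50501251220703 [0.00314489 0.00773051 0.01382724]
[ 420  183   69  140 2595] [523.8 124.2] [ 47.2 133.6] 79.0873031616211 [0.00342111 0.00817074 0.01390162]
```

View pics/w3.png

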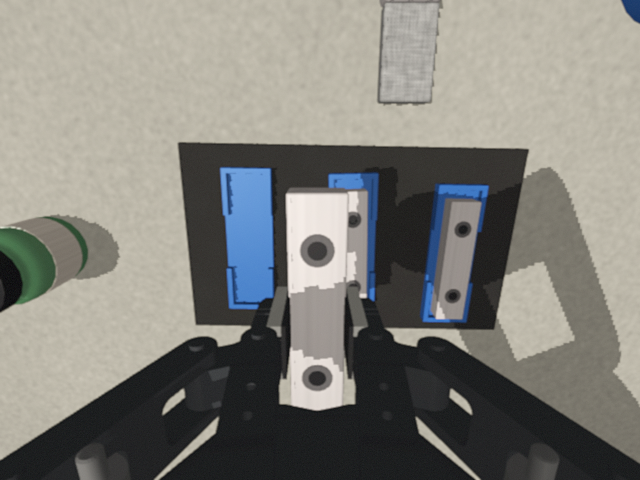

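Run:
```python
from h import *
z=np.load('w3.npz');im=z['im'];D=z['D'];p=camera_params('wrist');p['camera_from_world']=z['M'];W=cloud(p,D)
hs=cv2.cvtColor(im,cv2.COLOR_RGB2HSV).astype(int)
b=np.zeros(D.shape,bool);b[155:320,205:282]=1
blue=(hs[...,0]>95)&(hs[...,0]<130)&(hs[...,1]>110)&b&(D>0)
for lo,hi in((.0055,.0085),(.0115,.0145)):
  m=blue&(W[...,2]>lo)&(W[...,2]<hi)
  P=W[m];th=np.radians(-10.6);e=np.array([[np.cos(th),np.sin(th)],[-np.sin(th),np.cos(th)]])
  r=cv2.minAreaRect((P[:,:2]*1000).astype(np.float32));print(len(P),r)
  q=P[:,:2]@e.T
  lim=np.percentile(q,[1.5,98.5],axis=0);print('span',lim[1]-lim[0],'centre',e.T@lim.mean(0), 'med', np.median(P[:,2]))
# mat yaw
g=(hs[...,2]<70)&(abs(W[...,2]-.003)<.004)&(D>0);g[330:]=0
n,l,s,c=cv2.connectedComponentsWithStats(g.astype(np.uint8));k=1+s[1:,4].argmax();P=W[l==k];r=cv2.minAreaRect((P[:,:2]*1000).astype(np.float32));print('mat',s[k],r)
save('w3c',cv2.resize(im[155:320,205:282],None,fx=3.6,fy=3.6,interpolation=cv2.INTER_NEAREST))
```

```text
5013 ((573.4139404296875, 299.5436706542969), (40.430206298828125, 122.99417877197266), 79.16719818115234)
span [0.11386311 0.0381418 ] centre [0.57176967 0.29950386] med 0.0070439722333579535
1120 ((571.6991577148438, 299.8943786621094), (40.41507339477539, 126.50332641601562), 79.06440734863281)
span [0.12539729 0.0398518 ] centre [0.57198497 0.29969042] med 0.01295607093904197
mat [  179   143   349   186 30170] ((551.8040771484375, 213.46331787109375), (288.6409606933594, 170.3994903564453), 79.17707824707031)
```

View pics/w3c.png

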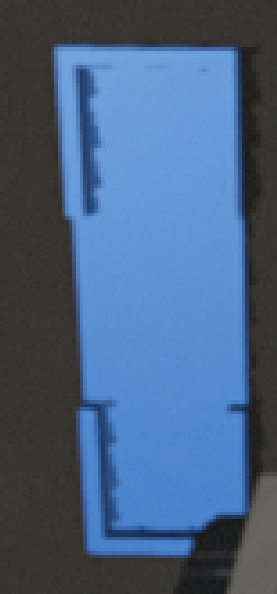

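Enlarged: the whole tray is visible and empty, with its outer corners at about (55,48), (240,48) and (88,553). Next I'll measure the held jaw with the same camera so the calibration bias cancels.

Run:
```python
from h import *
z=np.load('w3.npz');im=z['im'];D=z['D'];p=camera_params('wrist');p['camera_from_world']=z['M'];W=cloud(p,D)
t=np.array([.5741,.2379,.1579]);rot=R.from_quat([.9963,-.0854,-.0011,-.0002])
T=rot.inv().apply((W-t).reshape(-1,3)).reshape(W.shape)
m=(D>0)&(abs(T[...,1])<.02)&(abs(T[...,0])<.065)&(abs(T[...,2]+.0067)<.004);m[:180]=0;m[:,:280]=0;m[:,355:]=0
Q=T[m]
print(len(Q),'z',np.median(Q[:,2]))
for x0 in (.03,.04):
  s=Q[abs(Q[:,0]-x0)<.006];print(x0,np.percentile(s[:,1],[2,98]))
print('x ext',Q[:,0].min(),np.percentile(Q[:,0],99.5),Q[:,0].max())
r=cv2.minAreaRect((Q[:,:2]*1000).astype(np.float32));print(r)
s=T[180:480,290:345];print(np.median(s[60:90,10:40,2]))
print('tray in tool',rot.inv().apply(np.array([.5719,.2997,.1579])-t), 'yaw', rot.as_matrix()[:2,0])
```

```text
12429 z -0.006737984812773444
0.03 [-0.01262335  0.01028965]
0.04 [-0.01255432  0.01030306]
x ext -0.04738264746764423 0.053716419264070434 0.05401533824587555
((3.7813758850097656, -1.4574337005615234), (101.67137145996094, 31.368335723876953), 4.408046722412109)
-0.006993377449303282
tray in tool [-1.26852260e-02 -6.05240726e-02  4.09902270e-05] yaw [ 0.98540992 -0.17018324]
```

Call:
drive_tool --pt "-0.007 -0.03 0 0 0 1.1 0.1" --pt "-0.0135 -0.0594 0 0 0 1.1 0.1" --pt "-0.0135 -0.0594 0.03 0 0 1.1 0.1" --pt "-0.0135 -0.0594 0.07 0 0 1.1 0.1" --pt "-0.0135 -0.0594 0.1 0 0 1.1 0.1"

```text
time: 6.2
tcp_pos: [0.5707, 0.2946, 0.0566]
tool_rot: [0.995, -0.096, -0.002, 0.001]
contact_force: [-0.4, 0.1, -4.1]
width: 0.0224
grasp_force: 60.5
```

Call:
drive_tool --pt "0 0 0.012 0 0 0 0.1" --pt "0 0 0.02 0 0 0 0.1" --pt "0 0 0.02 0 0 0 0.1" --pt "0 0 0.02 0 0 0 0.1" --pt "0 0 0.02 0 0 0 0.1"

```text
time: 6.7
tcp_pos: [0.5739, 0.2967, 0.0415]
tool_rot: [0.995, -0.097, 0.002, -0.001]
contact_force: [-0.8, 0.3, -2.7]
width: 0.0228
grasp_force: 60.6
```

Run:
```python
from h import *
o=get_obs();print({k:np.round(o[k],4) for k in ['time','tcp_pos','tool_rot']})
r=R.from_quat(o['tool_rot']).as_matrix();print('yaw',np.degrees(np.arctan2(r[1,0],r[0,0])))
# desired tcp: measured tray minus jaw offset in tool
e=np.array([.5719,.2997,.0163])-r@np.array([.0008,-.00115,0]);print(e,w2tool(e))
```

```text
{'time': np.float64(6.7), 'tcp_pos': array([0.5739, 0.2967, 0.0415]), 'tool_rot': array([ 9.953e-01, -9.660e-02,  1.900e-03, -9.000e-04])}
yaw -11.089574948928005
[0.57089376 0.29872535 0.01629482] [-0.00346161 -0.00134387  0.02522402]
```

Call:
drive_tool --pt "-0.001 -0.0005 0.004 0 0 0 0.1" --pt "-0.001 -0.0005 0.008 0 0 0 0.1" --pt "-0.001 -0.0005 0.01 0 0 0 0.1" --pt "-0.001 -0.0005 0.01 0 0 0 0.1" --pt "-0.001 -0.0005 0.01 0 0 0 0.1"

```text
time: 7.2
tcp_pos: [0.5712, 0.2969, 0.029]
tool_rot: [0.995, -0.097, -0.0, 0.0]
contact_force: [0.1, -0.0, -3.1]
width: 0.0223
grasp_force: 60.6
```

Run:
```python
from h import *
o=get_obs();print({k:np.round(o[k],4) for k in ['time','tcp_pos','tool_rot','joint_velocities']},w2tool([.5709,.2987,.0163]))
```

```text
{'time': np.float64(7.2), 'tcp_pos': array([0.5712, 0.2969, 0.029 ]), 'tool_rot': array([ 9.953e-01, -9.660e-02, -2.000e-04,  1.000e-04]), 'joint_velocities': array([-0.0006, -0.0017, -0.0063,  0.0006, -0.    , -0.0014])} [-0.00060756 -0.00173717  0.01273875]
```

Settled. Correct y by 1.7 mm, then lower slowly.

Call:
drive_tool --pt "-0.0005 -0.0017 0.002 0 0 0 0.1" --pt "-0.0005 -0.0017 0.005 0 0 0 0.1" --pt "-0.0005 -0.0017 0.008 0 0 0 0.1" --pt "-0.0005 -0.0017 0.01 0 0 0 0.1" --pt "-0.0005 -0.0017 0.011 0 0 0 0.1"

```text
time: 7.7
tcp_pos: [0.5708, 0.2986, 0.0177]
tool_rot: [0.995, -0.097, -0.0, 0.0]
contact_force: [-0.7, 0.1, -3.5]
width: 0.0227
grasp_force: 60.6
```

Call:
drive_tool --pt "0 0 0.0005 0 0 0 0.1" --pt "0 0 0.001 0 0 0 0.1" --pt "0 0 0.001 0 0 0 0.1" --pt "0 0 0.001 0 0 0 0.1" --pt "0 0 0.001 0 0 0 0.1"

```text
time: 8.2
tcp_pos: [0.5713, 0.2987, 0.0174]
tool_rot: [0.995, -0.097, 0.0, -0.0]
contact_force: [0.0, 1.0, -2.7]
width: 0.0228
grasp_force: 60.6
```

Call:
drive_tool --pt "0 0 0.0005 0 0 0 0.1" --pt "0 0 0.001 0 0 0 0.1" --pt "0 0 0.0015 0 0 0 0.1" --pt "0 0 0.0015 0 0 0 0.1" --pt "0 0 0.0015 0 0 0 0.1"

```text
time: 8.7
tcp_pos: [0.5712, 0.2987, 0.0163]
tool_rot: [0.995, -0.097, 0.0, 0.0]
contact_force: [-1.0, -0.5, 1.9]
width: 0.0226
grasp_force: 61.2
```

Touchdown (force changed from −3 to +2 N). Release and rise.

Call:
drive_tool --pt "0 0 0 0 0 0 0.35" --pt "0 0 0 0 0 0 0.5" --pt "0 0 0 0 0 0 0.55" --pt "0 0 0 0 0 0 0.55" --pt "0 0 -0.005 0 0 0 0.55"

```text
time: 9.2
tcp_pos: [0.5706, 0.2984, 0.0201]
tool_rot: [0.995, -0.097, -0.001, 0.0]
contact_force: [0.2, 0.4, -0.3]
width: 0.0469
grasp_force: 0.0
```

Call:
drive_tool --pt "0 0 -0.03 0 0 0 0.55" --pt "0 0 -0.08 0 0 0 0.55" --pt "0 0 -0.13 0 0 0 0.55" --pt "0 0 -0.18 0 0 0 0.8" --pt "0 0 -0.22 0 0 0 1"

```text
time: 9.7
tcp_pos: [0.5719, 0.299, 0.2451]
tool_rot: [0.995, -0.097, 0.002, -0.001]
contact_force: [1.3, 0.4, 0.2]
width: 0.074
grasp_force: 0.0
```

Call:
drive_tool --pt "0 0 -0.04 0 0 0 1" --pt "0 0 -0.06 0 0 0 1" --pt "0 0 -0.06 0 0 0 1" --pt "0 0 -0.06 0 0 0 1" --pt "0 0 -0.06 0 0 0 1"

```text
time: 10.2
tcp_pos: [0.57, 0.2982, 0.298]
tool_rot: [0.995, -0.097, -0.002, 0.001]
contact_force: [0.5, -0.5, 0.1]
width: 0.0856
grasp_force: 0.0
```

Run:
```python
from h import *
o=get_obs();print({k:np.round(o[k],4) for k in ['time','tcp_pos','tool_rot','joints']})
p=camera_params('wrist');im,D=capture('wrist');save('w4',im);W=cloud(p,D)
m=(D>0)&(abs(W[...,0]-.572)<.08)&(abs(W[...,1]-.3)<.02)&(W[...,2]>.018)&(W[...,2]<.03)
P=W[m];print(len(P),cv2.minAreaRect((P[:,:2]*1000).astype(np.float32)),np.percentile(P[:,2],[5,50,95]))
c=np.array([.5197,-.3262,.33]);print('to bottle',w2tool(c))
```

```text
{'time': np.float64(10.2), 'tcp_pos': array([0.57  , 0.2982, 0.298 ]), 'tool_rot': array([ 0.9953, -0.0966, -0.0021,  0.001 ]), 'joints': array([ 0.3476,  0.3182,  1.2823, -0.    ,  1.5458,  2.112 ])}
1695 ((572.4935302734375, 299.3602600097656), (23.661048889160156, 105.30511474609375), 78.35550689697266) [0.02167483 0.02309796 0.02440894]
to bottle [ 0.07066992  0.62249667 -0.03094659]
```

View pics/w4.png

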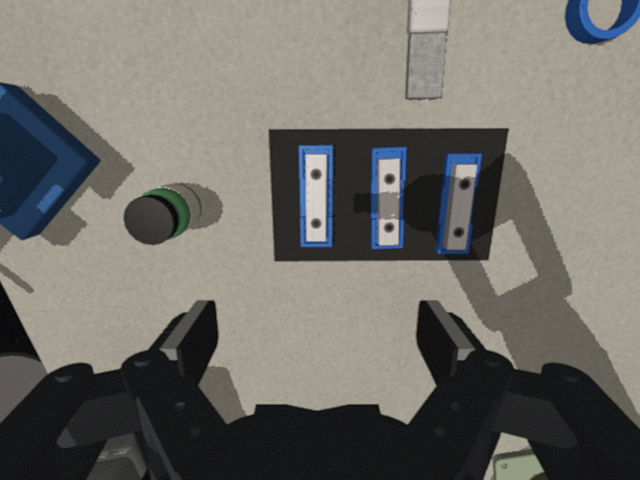

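The picture shows the jaw flat in the left tray (316,195), with the other two undisturbed. Now to the bottle.

Call:
drive_tool --pt "0.005 0.042 0 0 0 -2 1" --pt "0.01 0.084 0 0 0 -4 1" --pt "0.014 0.125 0 0 0 -6 1" --pt "0.019 0.167 0 0 0 -8 1" --pt "0.024 0.209 0 0 0 -10 1"

```text
time: 10.75
tcp_pos: [0.5532, 0.0875, 0.2985]
tool_rot: [1.0, -0.009, -0.002, 0.0]
contact_force: [-0.2, -0.8, 0.1]
width: 0.0854
grasp_force: 0.0
```

Call:
drive_tool --pt "-0.003 0.042 0 0 0 0 1" --pt "-0.005 0.084 0 0 0 0 1" --pt "-0.008 0.126 0 0 0 0 1" --pt "-0.01 0.168 0 0 0 0 1" --pt "-0.013 0.21 0 0 0 0 1"

```text
time: 11.25
tcp_pos: [0.5364, -0.1221, 0.2987]
tool_rot: [1.0, -0.01, -0.002, -0.001]
contact_force: [0.6, 0.5, 1.2]
width: 0.0853
grasp_force: 0.0
```

Call:
drive_tool --pt "-0.003 0.042 0 0 0 0 1" --pt "-0.006 0.084 0 0 0 0 1" --pt "-0.009 0.126 0 0 0 0 1" --pt "-0.012 0.168 0 0 0 0 1" --pt "-0.012 0.21 0 0 0 0 1"

```text
time: 11.75
tcp_pos: [0.5203, -0.3316, 0.2985]
tool_rot: [1.0, -0.01, -0.001, -0.001]
contact_force: [0.3, -0.2, 0.5]
width: 0.0855
grasp_force: 0.0
```

Call:
drive_tool --pt "0 0 0 0 0 0 1" --pt "0 0 0 0 0 0 1" --pt "0 0 0 0 0 0 1" --pt "0 0 0 0 0 0 1" --pt "0 0 0 0 0 0 1"

```text
time: 12.25
tcp_pos: [0.5219, -0.3292, 0.3008]
tool_rot: [1.0, -0.009, 0.0, -0.0]
contact_force: [-0.4, 0.5, 0.7]
width: 0.0857
grasp_force: 0.0
```

Run:
```python
from h import *
o=get_obs();print({k:np.round(o[k],4) for k in ['time','tcp_pos','tool_rot','joints']})
p=camera_params('wrist');im,D=capture('wrist');save('w5',im);W=cloud(p,D);np.savez('w5.npz',im=im,D=D,M=p['camera_from_world'])
hs=cv2.cvtColor(im,cv2.COLOR_RGB2HSV).astype(int)
red=((hs[...,0]<10)|(hs[...,0]>170))&(hs[...,1]>120)&(D>0)
t=np.percentile(W[red][:,2],95);print('red',red.sum(),'top z',t)
m=red&(abs(W[...,2]-t)<.003);P=W[m];r=cv2.minAreaRect((P[:,:2]*1000).astype(np.float32));print(r)
c=np.array([*np.array(r[0])/1000,.2]);print('tool',w2tool(c))
rd=W[(D>0)&(abs(W[...,2]-.179)<.003)&(np.hypot(W[...,0]-c[0],W[...,1]-c[1])<.035)]
print('disc',len(rd),cv2.minEnclosingCircle((rd[:,:2]*1000).astype(np.float32)),np.median(rd[:,2]))
```

```text
{'time': np.float64(12.25), 'tcp_pos': array([ 0.5219, -0.3292,  0.3008]), 'tool_rot': array([ 1.0e+00, -8.6e-03,  0.0e+00, -1.0e-04]), 'joints': array([-7.029e-01,  2.567e-01,  1.354e+00,  1.000e-04,  1.531e+00,
        8.851e-01])}
red 1900 top z 0.20203770103780003
((518.8718872070312, -320.8609924316406), (19.942625045776367, 47.21870040893555), 86.36070251464844)
tool [-0.00314845 -0.00843177  0.100973  ]
disc 2202 ((518.88525390625, -320.71240234375), 28.756267547607422) 0.17900471960280903
```

View pics/w5.png

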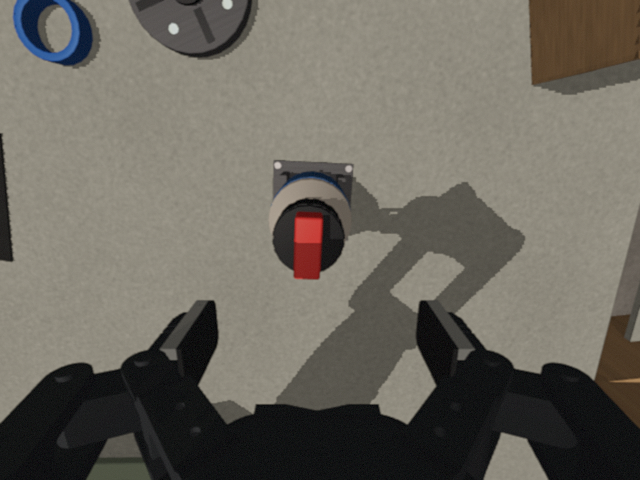

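The wrist view shows the red bar at (309,245) on the cap. Its centre is (0.519, -0.322) after the bias correction, its yaw is −3.6°, and the cap's black top is at z=0.179.

Call:
drive_tool --pt "-0.003 -0.0073 0.02 0 0 2.6 0.7" --pt "-0.003 -0.0073 0.05 0 0 2.6 0.6" --pt "-0.003 -0.0073 0.08 0 0 2.6 0.6" --pt "-0.003 -0.0073 0.098 0 0 2.6 0.6" --pt "-0.003 -0.0073 0.1 0 0 2.6 0.6"

```text
time: 12.8
tcp_pos: [0.5171, -0.321, 0.1975]
tool_rot: [0.999, -0.032, -0.003, -0.002]
contact_force: [-0.3, 1.1, -0.1]
width: 0.0512
grasp_force: 0.0
```

Call:
drive_tool --pt "0 0 0 0 0 0 0.6" --pt "0 0 0 0 0 0 0.6" --pt "0 0 0 0 0 0 0.6" --pt "0 0 0 0 0 0 0.6" --pt "0 0 0 0 0 0 0.6"

```text
time: 13.3
tcp_pos: [0.519, -0.3234, 0.2017]
tool_rot: [0.999, -0.032, 0.001, 0.0]
contact_force: [0.7, 0.3, -0.1]
width: 0.0512
grasp_force: 0.0
```

Run:
```python
from h import *
o=get_obs();print({k:np.round(o[k],4) for k in ['time','tcp_pos','tool_rot','joint_velocities']})
r=R.from_quat(o['tool_rot']).as_matrix();print('yaw',np.degrees(np.arctan2(r[1,0],r[0,0])),w2tool([.5189,-.322,.189]))
```

```text
{'time': np.float64(13.3), 'tcp_pos': array([ 0.519 , -0.3234,  0.2017]), 'tool_rot': array([ 9.995e-01, -3.220e-02,  6.000e-04,  5.000e-04]), 'joint_velocities': array([-0.0012,  0.0039,  0.0053, -0.0003, -0.0008,  0.0005])}
yaw -3.689709915615348 [-0.00022459 -0.0014501   0.01267736]
```

Call:
drive_tool --pt "0 -0.0012 0.006 0 0 0 0.6" --pt "0 -0.0012 0.012 0 0 0 0.6" --pt "0 -0.0012 0.012 0 0 0 0.6" --pt "0 -0.0012 0.012 0 0 0 0.4" --pt "0 -0.0012 0.012 0 0 0 0.3" --grip_force 80

```text
time: 13.8
tcp_pos: [0.5188, -0.3219, 0.1887]
tool_rot: [0.999, -0.032, -0.0, -0.0]
contact_force: [0.4, 0.3, 0.1]
width: 0.026
grasp_force: 0.0
```

Call:
drive_tool --pt "0 0 0 0 0 0 0.2" --pt "0 0 0 0 0 0 0.1" --pt "0 0 0 0 0 0 0.1" --pt "0 0 0 0 0 0 0.1" --pt "0 0 0 0 0 0 0.1"

```text
time: 14.3
tcp_pos: [0.5189, -0.3221, 0.1892]
tool_rot: [0.999, -0.032, 0.0, 0.0]
contact_force: [-1.6, 0.8, 1.8]
width: 0.0183
grasp_force: 79.5
```

Run:
```python
from h import *
o=get_obs();print({k:np.round(o[k],4) for k in ['time','tcp_pos','tool_rot','contact_force','torque']})
```

```text
{'time': np.float64(14.3), 'tcp_pos': array([ 0.5189, -0.3221,  0.1892]), 'tool_rot': array([ 9.995e-01, -3.220e-02,  2.000e-04,  2.000e-04]), 'contact_force': array([-1.5897,  0.7648,  1.7998]), 'torque': array([-0.0133,  0.1535,  0.0127])}
```

Gripped with almost no side force. Press down.

Call:
drive_tool --pt "0 0 0.002 0 0 0 0.1" --pt "0 0 0.004 0 0 0 0.1" --pt "0 0 0.006 0 0 0 0.1" --pt "0 0 0.007 0 0 0 0.1" --pt "0 0 0.007 0 0 0 0.1"

```text
time: 14.8
tcp_pos: [0.5189, -0.3221, 0.1832]
tool_rot: [0.999, -0.032, 0.0, 0.0]
contact_force: [-3.2, 1.8, 8.9]
width: 0.0183
grasp_force: 80.4
```

Call:
drive_tool --pt "0 0 0.001 0 0 0 0.1" --pt "0 0 0.0015 0 0 0 0.1" --pt "0 0 0.0015 0 0 0 0.1" --pt "0 0 0.0015 0 0 0 0.1" --pt "0 0 0.0015 0 0 0 0.1"

```text
time: 15.3
tcp_pos: [0.5189, -0.3221, 0.1822]
tool_rot: [0.999, -0.032, 0.0, 0.0]
contact_force: [-3.3, 2.6, 10.0]
width: 0.0181
grasp_force: 81.0
```

Call:
drive_tool --pt "0 0 0.0007 0 0 0 0.1" --pt "0 0 0.0007 0 0 -5 0.1" --pt "0 0 0.0007 0 0 -10 0.1" --pt "0 0 0.0007 0 0 -15 0.1" --pt "0 0 0.0007 0 0 -20 0.1"

```text
time: 15.8
tcp_pos: [0.5202, -0.3227, 0.1822]
tool_rot: [0.99, 0.144, 0.002, 0.002]
contact_force: [-0.2, 1.5, 10.4]
width: 0.0183
grasp_force: 80.8
```

Run:
```python
from h import *
o=get_obs();print({k:np.round(o[k],4) for k in ['time','tcp_pos','tool_rot','contact_force','torque']})
r=R.from_quat(o['tool_rot']).as_matrix();print('yaw',np.degrees(np.arctan2(r[1,0],r[0,0])))
```

```text
{'time': np.float64(15.8), 'tcp_pos': array([ 0.5202, -0.3227,  0.1822]), 'tool_rot': array([0.9896, 0.1436, 0.0018, 0.0015]), 'contact_force': array([-0.2044,  1.4662, 10.3579]), 'torque': array([ 0.2215,  0.1733, -0.0574])}
yaw 16.512395380166772
```

Call:
drive_tool --pt "0 0 0.0005 0 0 -6 0.1" --pt "0 0 0.0005 0 0 -12 0.1" --pt "0 0 0.0005 0 0 -18 0.1" --pt "0 0 0.0005 0 0 -24 0.1" --pt "0 0 0.0005 0 0 -29 0.1"

```text
time: 16.3
tcp_pos: [0.5204, -0.3221, 0.1822]
tool_rot: [0.922, 0.387, 0.002, 0.002]
contact_force: [-0.0, 3.2, 12.2]
width: 0.018
grasp_force: 81.1
```

Run:
```python
from h import *
o=get_obs();print({k:np.round(o[k],4) for k in ['tcp_pos','contact_force','torque','joints']})
r=R.from_quat(o['tool_rot']).as_matrix();print('yaw',np.degrees(np.arctan2(r[1,0],r[0,0])))
```

```text
{'tcp_pos': array([ 0.5204, -0.3221,  0.1822]), 'contact_force': array([-0.0135,  3.1544, 12.1988]), 'torque': array([ 0.5911,  0.3722, -0.0937]), 'joints': array([-0.6964,  0.3305,  1.508 ,  0.0016,  1.2989,  0.0793])}
yaw 45.53294871620675
```

Call:
drive_tool --pt "0 0 0 0 0 -6 0.1" --pt "0 0 0 0 0 -12 0.1" --pt "0 0 0 0 0 -18 0.1" --pt "0 0 0 0 0 -24 0.1" --pt "0 0 0 0 0 -27 0.1"

```text
time: 16.8
tcp_pos: [0.5203, -0.3219, 0.1822]
tool_rot: [0.807, 0.591, 0.001, 0.002]
contact_force: [-1.6, 3.8, 12.0]
width: 0.0185
grasp_force: 81.1
```

Call:
drive_tool --pt "0 0 0 0 0 0 0.1" --pt "0 0 0 0 0 0 0.1" --pt "0 0 0 0 0 0 0.1" --pt "0 0 0 0 0 0 0.1" --pt "0 0 0 0 0 0 0.1"

```text
time: 17.3
tcp_pos: [0.5203, -0.322, 0.1822]
tool_rot: [0.807, 0.59, 0.001, 0.002]
contact_force: [-0.9, 3.3, 12.1]
width: 0.0183
grasp_force: 81.1
```

Run:
```python
from h import *
o=get_obs();print({k:np.round(o[k],4) for k in ['tcp_pos','contact_force','torque','tool_rot']})
r=R.from_quat(o['tool_rot']).as_matrix();print('yaw',np.degrees(np.arctan2(r[1,0],r[0,0])))
print('vertical in tool',r.T@[0,0,1])
p=camera_params('wrist');im,D=capture('wrist');save('w6',im)
```

```text
{'tcp_pos': array([ 0.5203, -0.322 ,  0.1822]), 'contact_force': array([-0.9404,  3.2697, 12.0773]), 'torque': array([0.6496, 0.2924, 0.0281]), 'tool_rot': array([0.8073, 0.5902, 0.0012, 0.0017])}
yaw 72.33590099656759
vertical in tool [-3.44243300e-05  4.15766697e-03 -9.99991356e-01]
```

View pics/w6.png

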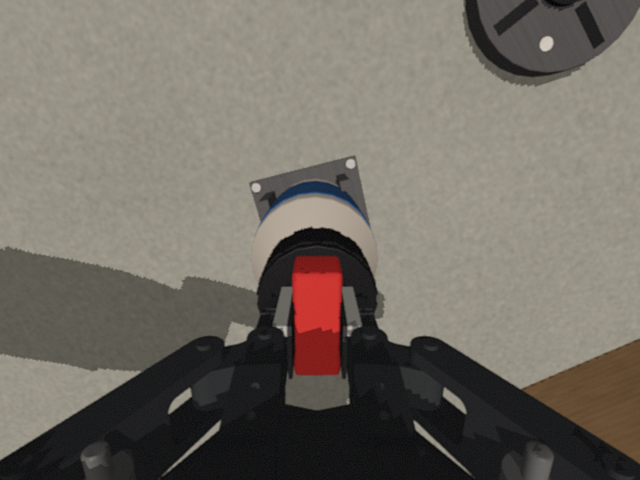

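The bar runs straight between the pads (318,315), so the cap turned with the gripper by about 76°. Lift it slowly.

Call:
drive_tool --pt "0 0 -0.003 0 0 0 0.1" --pt "0 0 -0.007 0 0 0 0.1" --pt "0 0 -0.012 0 0 0 0.1" --pt "0 0 -0.016 0 0 0 0.1" --pt "0 0 -0.02 0 0 0 0.1"

```text
time: 17.85
tcp_pos: [0.5178, -0.3214, 0.1977]
tool_rot: [0.807, 0.59, -0.001, -0.002]
contact_force: [0.4, 1.3, -2.8]
width: 0.0183
grasp_force: 79.1
```

Free: only the cap's weight shows in the force. Continue to 8 cm.

Call:
drive_tool --pt "0 0 -0.01 0 0 0 0.1" --pt "0 0 -0.025 0 0 0 0.1" --pt "0 0 -0.04 0 0 0 0.1" --pt "0 0 -0.055 0 0 0 0.1" --pt "0 0 -0.069 0 0 0 0.1"

```text
time: 18.35
tcp_pos: [0.5191, -0.3222, 0.2704]
tool_rot: [0.807, 0.59, 0.0, 0.001]
contact_force: [0.1, 1.0, -2.1]
width: 0.018
grasp_force: 79.1
```

Call:
drive_tool --pt "0 0 0 0 0 0 0.1" --pt "0 0 0 0 0 0 0.1" --pt "0 0 0 0 0 0 0.1" --pt "0 0 0 0 0 0 0.1" --pt "0 0 0 0 0 0 0.1"

```text
time: 18.85
tcp_pos: [0.5184, -0.3216, 0.2671]
tool_rot: [0.807, 0.59, -0.0, -0.001]
contact_force: [-0.0, 0.4, -1.2]
width: 0.0184
grasp_force: 79.2
```

Run:
```python
from h import *
o=get_obs();print({k:np.round(o[k],4) for k in ['time','tcp_pos','contact_force','tool_rot','width','joint_velocities']})
im,D=capture('side');im2,_=capture('top')
save('fin',cv2.resize(np.vstack([im,im2]),(450,600) if False else (400,600)))
```

```text
{'time': np.float64(18.85), 'tcp_pos': array([ 0.5184, -0.3216,  0.2671]), 'contact_force': array([-0.0423,  0.379 , -1.2298]), 'tool_rot': array([ 8.074e-01,  5.900e-01, -2.000e-04, -9.000e-04]), 'width': np.float64(0.0184), 'joint_velocities': array([-0.001 , -0.0001, -0.0041,  0.0015, -0.0006,  0.001 ])}
```

View pics/fin.png

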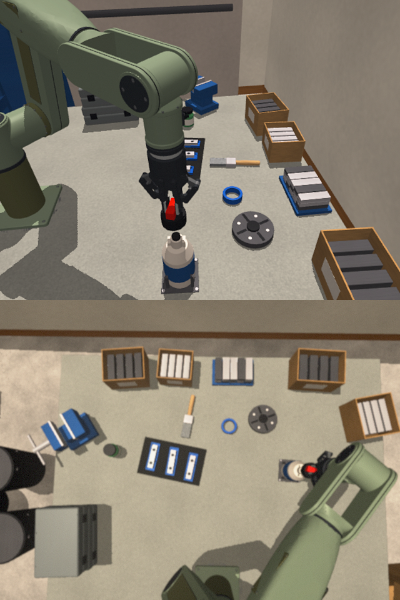

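The side view shows the cap upright in the gripper (173,212) above the open bottle mouth (177,238). The top view shows all three trays filled and nothing else moved. The lift is 78 mm.

```bash
python3 -c "
from station import *
print(finish_job())"
```

```text
the job is handed in; nothing more can be done
None
```

The loose jaw lies flat in the empty tray, and the degreaser cap is off and held upright about 78 mm above where it sat, over the bottle's mouth; the job is handed in, at about 19 s of the 54 s limit.

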